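# Nest the fine basket in the strainer

### The job

The fine strainer basket with the brass collar has fallen on its side. Stand it upright on the bench and let go of it, then pick it up again and set it down gently inside the coarse basket in the blue strainer body, turning it until a notch in its collar drops over the locating pin and the collar sits flat all round on the coarse basket's rim. Do not force it, let go only once it is down, and do not shove the other things about.

Things in the scene. Friction and masses are not known exactly. Their poses are not given: they have to be found in the camera images.
- fine_mid (a point): Fine basket, loose, 0.3 to 0.55 kg: tapered round shell of grey mesh, flat closed bottom, open mouth, empty, 160 mm long. This point lies on its axis, 80 mm from bottom and mouth; z runs along the axis from bottom to mouth. Outside 54 mm across at the bottom, growing evenly to 79 mm at 140 mm up. It starts lying on its side on the bench, its axis rising 7 degrees towards the mouth.
- fine_collar (a point): Centre of the fine basket's mouth, on its axis, 160 mm from the bottom. The last 20 mm below it is a brass collar, 93 mm across outside, 77 inside: an 8 mm wall to pinch, one finger in the mouth. Its lower face rests on the coarse rim when home; that face has 4 notches, 16 mm wide, 8 mm high, at 45, 135, 225 and 315 degrees from x. Bottom weighted (mass centre 50 mm up): let go leaning 20 degrees, it rocks upright.
- rim (a point): Blue cast strainer body with the coarse basket (bright perforated steel, same taper as the fine one) clamped in its top. This point: centre of the coarse basket's flat rim, in its top face, 169 mm above the bench; z up. Mouth 82 mm, rim 112 mm across, 3 mm proud of the flat body flange (172 mm across). With the fine basket home, fine_mid is 60 mm below this point, with 1.5 mm of play all round.
- strainer: The same body; origin under its centre. Along its x axis a pipe flange, 140 mm across, stands 115 mm out at each end, its top 152 mm above the bench. A small red locating pin, 7 mm thick, stands 5.5 mm up from the coarse basket's rim, 45 mm from the axis, in a direction that differs each time and is not given in the poses: find it by feel or by eye.
- cover: The strainer's blue round cover, lying flat, 172 mm across, 49 mm high with its loop. Bystander; origin under its centre.
- globe_valve: Blue flanged valve casting, 120 mm across, 116 mm high. Bystander; origin under its centre.
- yoke: Blue upright yoke casting, 62 x 80 mm, 142 mm high. Bystander; origin under its centre.
- bolt_tub: Red open tub of bolts, 160 x 100 mm, 55 mm high. Bystander; origin under its centre.
- screwdriver: Screwdriver with red handle, 200 mm long, lying along its x axis. Bystander.
- mallet: Mallet, 280 mm long, lying along its x axis. Bystander.
- gasket: Green gasket ring, 124 mm across, 5 mm thick, lying flat. Bystander; origin under its centre.
Mind the look-alikes: they are no part of the job. What is shaped like the part that bears fine_mid but brown, orange or pink is not meant.

How it is judged:
By the outcome, as a careful person would: the job done as asked, in the order asked, and still so for the second after the job is handed in, with the robot touching nothing.
It also fails if it takes over 72 s, if anything falls off the work surface, if the arm or the gripper's body presses on something with over 40 N, if the wrist force passes 120 N, or if a joint passes its speed limit or range.

### The arm

A 6-joint arm with a two-finger parallel gripper is mounted at the origin on the work surface. World frame = base frame: x ahead of the robot, y to its left, z up, the work surface at z = 0. Lengths are in m, angles in degrees, forces in N, time in s.
With the tool pointing down it reaches from about 0.425 to 0.925 m from the base axis. Payload 12.5 kg.
Tool frame: the origin (TCP) lies at the very end of the fingers, on their centre line; the grasp point (between the pads) lies tcp_to_grasp behind it (tcp_to_grasp is the distance from the TCP to the grasp point, in m); z points along the fingers, y is the line along which they close (so a half turn about z gives the same grasp; the last joint's range is limited). The gripper opens to 85 mm and grips with 20 to 120 N. Pads are 22 mm wide; open, the fingers measure 114 mm over their backs; the gripper's body (76 mm by 85 mm) begins 54 mm behind the grasp point. The pads swing forward as they close: fully open they stand 13 mm farther back than shut.
Start: joints at [61.616, 28.126, 89.318, -0, 62.55, -6.05], TCP at [0.237, 0.578, 0.231] pointing down, gripper open.
Joint ranges: [-177.58, 177.58], [-47.91, 125.51], [2.72, 160], [-65.01, 245.01], [3.68, 167.84], [-153.87, 153.87]. Speed limits (degrees/s): [127.2, 127.2, 159.86, 180, 180, 180].

### API

Orientations are given as a 3x3 rotation matrix whose columns are the frame's x, y, z axes.
In Python, from rig import * gives the robot as it stands. The module is installed in compiled form; this text tells all that it offers.
- The arm moves only by the tool send_rows, never from a script. Its argument "commands" is a list of rows, each a list of 7 numbers: the shift along the tool's x, y, z in m, then the turn, a rotation vector about the tool's x, y, z in rad, then the opening, from 0 (shut) to 1 (fully open). In form: [[x, y, z, rx, ry, rz, claw], ...]. A call has 1 to 8 rows; each row is the pose to reach, as a shift and turn from the pose commanded when the call began, along the tool's axes at that moment; what a row does not reach only later rows make up. A row lasts 1/12 s, in which the tool goes at most 41.7 mm and 7.16 degrees, less where a joint would pass 70% of its speed; a pose out of reach is approached as far as the arm can. A call with a gripper value outside its range is refused whole. The fingers move at their own pace and stop on an object; "force" is the grip in N (left out, the last holds). Time passes only in rows, so rows that repeat a pose let the fingers close. It gives the time, the measured TCP pose, the force, the opening and the grip force at its end, in the units of the state.
- state(): the state, without advancing time (a new reading comes with each control period).
- camera(name): name is "scene" or "top" or "wrist"; returns a dict with "frame" (400x640x3 uint8, red, green, blue), "range_z" (400x640 float32, m along the optical axis (not along the pixel's ray), 0 where there is no reading), "K" (3x3 intrinsics, pixels), "R" (3x3) and "t" (3): a world point X has camera coordinates R X + t; the wrist camera has in their place "tool_from_camera" (4x4, takes a point from camera to tool coordinates, whose origin is the TCP and whose axes are the flange's). Camera axes: x right, y down, z forward; pixel columns grow to the right and rows downward; lengths in m; the calibration is good to about 2 mm. A picture is of the moment at which its call begins: read the wrist's pose just before it.
- finish_job(): hands the job in; it is judged then, once.
The state is a dict: "clock": time; "q": joint angles; "joint_vel": joint speeds; "tau": joint torques, N m; "ee_pos": TCP position; "orientation": TCP orientation; "force": force on the tool from outside, world axes, zero at the start; "moment": the same for the moment, N m; "gripper_width": opening from 0.0 (shut) to 1.0 (fully open); "gripper_force": force on a finger pad.
Only numpy, scipy, OpenCV 4.12 (cv2) and the standard library are available. Lean on these libraries where they do the work, as an engineer would, in place of code of your own. Each camera call takes 0.05 s, during which the arm holds its last target. There are 200 camera calls.

## Working session

There is one attempt and no reset: what is moved stays moved. The work goes in short steps, Python scripts to look and compute and a tool call to move; the robot and the scene stay as the last step left them, time stands still between calls to the robot, and variables do not carry over. Pictures are saved under pics/ and viewed, at most 12 in all, crops included, and the job is handed in when it is done.

Besides the shell and the picture viewer there is one more tool, called in YAML: its name, and indented under it one key for each argument. send_rows: Moves the arm, as the interface text tells. Its arguments: {"type":"object","properties":{"commands":{"type":"array","items":{"type":"array","items":{"type":"number"}}},"force":{"type":"number"}},"required":["commands"]}

```bash
mkdir -p pics; ls; cat > h.py <<'E'
from rig import *
import numpy as np, cv2
def grab(n,save=None):
    s=state(); c=camera(n)
    if n=="wrist":
        T=np.eye(4);T[:3,:3]=s["orientation"];T[:3,3]=s["ee_pos"]
        M=T@np.array(c["tool_from_camera"])
    else:
        M=np.eye(4);R=np.array(c["R"]);M[:3,:3]=R.T;M[:3,3]=-R.T@np.array(c["t"])
    c["M"]=M
    if save: cv2.imwrite("pics/"+save,cv2.cvtColor(c["frame"],cv2.COLOR_RGB2BGR))
    return c
def pts(c):
    z=c["range_z"];K=np.array(c["K"]);v,u=np.mgrid[:z.shape[0],:z.shape[1]]
    P=np.stack([(u-K[0,2])/K[0,0]*z,(v-K[1,2])/K[1,1]*z,z],-1)@c["M"][:3,:3].T+c["M"][:3,3]
    P[z<=0]=np.nan
    return P
E
python3 - <<'E'
from h import *
s=state();print({k:np.round(v,3).tolist() for k,v in s.items()})
try: print(tcp_to_grasp)
except Exception as e: print(e)
for n in ["scene","top"]:
    c=grab(n,n+".png"); np.savez(n+".npz",P=pts(c),K=c["K"],M=c["M"],f=c["frame"])
E
```

```text
pics
{'clock': 0.0, 'q': [61.616, 28.166, 89.351, 0.002, 62.549, -6.051], 'joint_vel': [-0.072, -0.065, 0.019, 0.055, 0.021, -0.055], 'tau': [0.004, -61.844, -26.16, 0.0, 0.004, -0.0], 'ee_pos': [0.237, 0.578, 0.231], 'orientation': [[-0.925, 0.38, -0.001], [0.38, 0.925, -0.001], [0.0, -0.001, -1.0]], 'force': [0.135, -0.164, -0.307], 'moment': [0.019, -0.002, -0.023], 'gripper_force': 0.0, 'gripper_width': 1.001}
0.0187
```

View pics/scene.png

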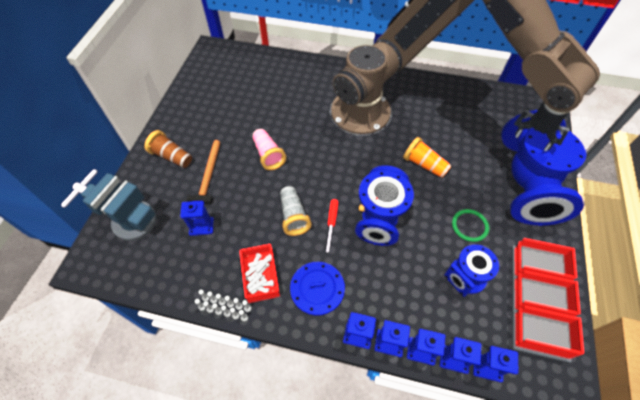

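View pics/top.png

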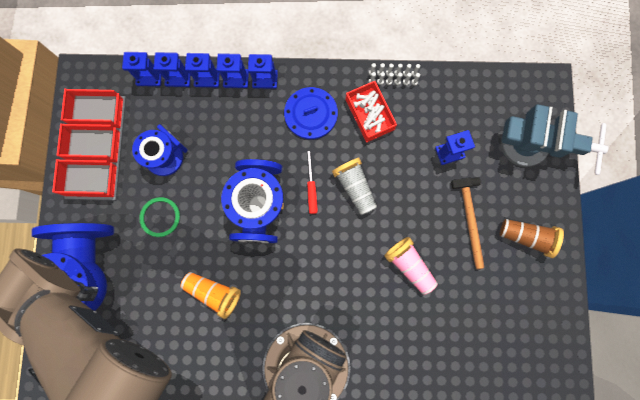

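In the top view, four baskets could be meant: brown (532,238), orange (210,293), pink (412,265) and grey (355,187). Only the grey one with the brass collar fits the description. I'll confirm it in an enlarged crop and measure it.

```bash
python3 - <<'E'
from h import *
d=np.load("top.npz");P=d["P"];f=d["f"]
cr=cv2.resize(f[140:260,210:400],None,fx=4.2,fy=4.2,interpolation=cv2.INTER_CUBIC)
cv2.imwrite("pics/crop1.png",cr[:,:,::-1])
print("cam",np.round(d["M"][:3,3],3),d["K"][0,0])
# basket points
Q=P[150:222,328:382].reshape(-1,3);Q=Q[(Q[:,2]>0.012)&(Q[:,2]<0.12)]
print(len(Q),Q.min(0),Q.max(0))
c=Q[:,:2].mean(0);u,s,v=np.linalg.svd(Q[:,:2]-c);ax=v[0]
t=(Q[:,:2]-c)@ax;w=(Q[:,:2]-c)@v[1]
print(c,ax,t.min(),t.max())
for a in np.arange(t.min(),t.max(),.012):
    m=(t>=a)&(t<a+.012);print(round(a,3),m.sum(),np.round([w[m].min(),w[m].max(),Q[m,2].max()],3))
# strainer rim
S=P[150:250,210:300].reshape(-1,3);m=(abs(S[:,2]-.169)<.006);A=S[m]
x0=np.array(A[:,:2].mean(0));print("flange",m.sum(),x0,A.min(0),A.max(0))
E
```

```text
cam [ 0.272 -0.049  1.489] 479.5393801825876
1209 [ 0.45766288 -0.20234033  0.01947342] [ 0.62974471 -0.06795406  0.09796591]
[ 0.54177959 -0.1384927 ] [-0.87336388 -0.4870683 ] -0.07436839932263865 0.08597185769135991
-0.074 85 [-0.05   0.042  0.097]
-0.062 132 [-0.05   0.041  0.096]
-0.05 106 [-0.041  0.034  0.098]
-0.038 100 [-0.041  0.032  0.085]
-0.026 97 [-0.038  0.032  0.082]
-0.014 92 [-0.037  0.032  0.08 ]
-0.002 90 [-0.037  0.03   0.076]
0.01 86 [-0.035  0.029  0.075]
0.022 85 [-0.033  0.028  0.07 ]
0.034 82 [-0.032  0.029  0.069]
0.046 80 [-0.031  0.027  0.067]
0.058 77 [-0.029  0.026  0.065]
0.07 71 [-0.03   0.025  0.063]
0.082 26 [-0.026  0.025  0.058]
flange 1862 [0.47972544 0.15742244] [0.39525385 0.07388341 0.16300067] [0.56605417 0.24340365 0.17486011]
```

View pics/crop1.png

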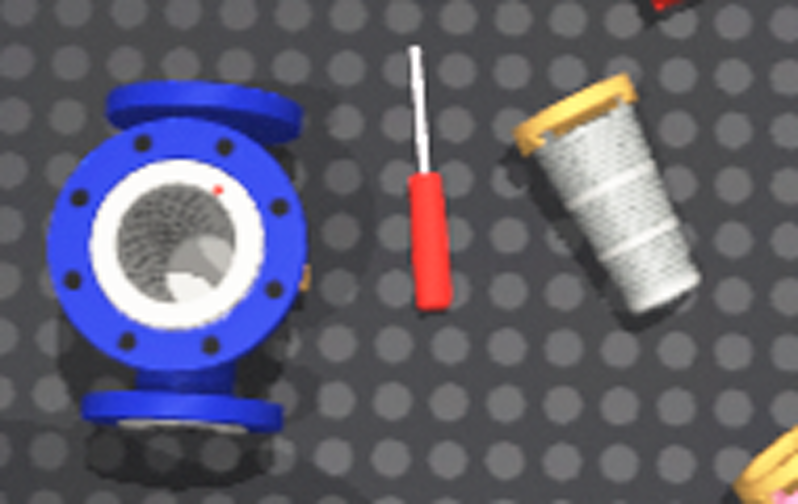

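Crop: the grey mesh basket with the brass collar (crop 605,195) is confirmed. Its mouth points up-left in the picture. The red pin is on the rim at crop (218,190). Next I'll work out the pin angle and the wrist feasibility, modelling the orientation as Rz(q1)Ry(q2+q3)Rz(q4)Ry(q5)Rz(q6)Rz(90).

```bash
cat >> h.py <<'E'
from scipy.spatial.transform import Rotation as Ro
def orient(q1,F,q4,q5,q6): return Ro.from_euler("ZYZYZ",[q1,F,q4,q5,q6+90],degrees=True)
E
python3 - <<'E'
from h import *
from scipy.spatial.transform import Rotation as Ro
d=np.load("top.npz");K=d["K"];M=d["M"]
def ray(u,v,z):
    r=M[:3,:3]@np.linalg.inv(K)@[u,v,1];return M[:3,3]+r*(z-M[2,3])/r[2]
p=ray(210+218/4.2,140+190/4.2,.1745)
# rim centre: white ring extents in crop approx
P=d["P"];f=d["f"].astype(int)
S=(P[...,2]>.165)&(P[...,2]<.176)&(f.min(-1)>180);S[:150]=0;S[250:]=0
A=P[S];A=A[(A[:,0]>.38)&(A[:,0]<.58)&(A[:,1]>.05)&(A[:,1]<.26)]
hull=cv2.convexHull(A[:,:2].astype(np.float32))[:,0];(cx,cy),r=cv2.minEnclosingCircle(hull)
print("rim",cx,cy,r,"pin",p,np.hypot(p[0]-cx,p[1]-cy),np.degrees(np.arctan2(p[1]-cy,p[0]-cx)))
for n,uv in dict(pinkmouth=(400,247),pinkbot=(430,288),tubcorner=(378,141),sdr=(315,212),orange=(230,310)).items(): print(n,np.round(ray(*uv,.03),3))
for head in (29.1,10):
  for flip in (0,180):
    for lean in (90,45,10):
      z=Ro.from_euler("ZY",[head,lean+0],degrees=True)
      # tool z: heading head, 'lean' deg below horizontal ; y horizontal
      h=np.radians(head);e=np.radians(lean)
      tz=np.array([np.cos(h)*np.cos(e),np.sin(h)*np.cos(e),-np.sin(e)]);ty=np.array([-np.sin(h),np.cos(h),0])
      R=np.stack([np.cross(ty,tz),ty,tz],1)@Ro.from_euler("z",flip,degrees=True).as_matrix()
      for F in (115,130):
        B=Ro.from_euler("ZY",[-20,F],degrees=True).inv()*Ro.from_matrix(R)
        a=B.as_euler("ZYZ",degrees=True);print(head,flip,lean,F,np.round([a[0],a[1],(a[2]-90+180)%360-180]))
E
```

```text
rim 0.4798823595046997 0.1567554622888565 0.05779664218425751 pin [0.51477791 0.12834549 0.1745    ] 0.04499806966503306 -39.15051681607475
pinkmouth [ 0.36  -0.278  0.03 ]
pinkbot [ 0.239 -0.367  0.03 ]
tubcorner [ 0.69  -0.211  0.03 ]
sdr [ 0.461 -0.018  0.03 ]
orange [0.164 0.227 0.03 ]
29.1 0 90 115 [  -0.   65. -139.]
29.1 0 90 130 [  -0.   50. -139.]
29.1 0 45 115 [  50.   44. -170.]
29.1 0 45 130 [ 65.  36. 170.]
29.1 0 10 115 [ 99.  49. 155.]
29.1 0 10 130 [111.  53. 137.]
29.1 180 90 115 [ 0. 65. 41.]
29.1 180 90 130 [ 0. 50. 41.]
29.1 180 45 115 [50. 44. 10.]
29.1 180 45 130 [ 65.  36. -10.]
29.1 180 10 115 [ 99.  49. -25.]
29.1 180 10 130 [111.  53. -43.]
10 0 90 115 [   0.   65. -120.]
10 0 90 130 [   0.   50. -120.]
10 0 45 115 [  43.   31. -151.]
10 0 45 130 [  67.   23. -178.]
10 0 10 115 [112.  32. 148.]
10 0 10 130 [130.  40. 126.]
10 180 90 115 [ 0. 65. 60.]
10 180 90 130 [ 0. 50. 60.]
10 180 45 115 [43. 31. 29.]
10 180 45 130 [67. 23.  2.]
10 180 10 115 [112.  32. -32.]
10 180 10 130 [130.  40. -54.]
```

send_rows:
  commands:
    - [-0.303, -0.176, -0.1, 0, 0, 1.0, 1]
    - [-0.303, -0.176, -0.1, 0, 0, 1.0, 1]
    - [-0.303, -0.176, -0.1, 0, 0, 1.0, 1]
    - [-0.303, -0.176, -0.1, 0, 0, 1.0, 1]
    - [-0.303, -0.176, -0.1, 0, 0, 1.0, 1]
    - [-0.303, -0.176, -0.1, 0, 0, 1.0, 1]
    - [-0.303, -0.176, -0.1, 0, 0, 1.0, 1]
    - [-0.303, -0.176, -0.1, 0, 0, 1.0, 1]

```text
clock: 0.77
ee_pos: [0.4334, 0.3221, 0.3232]
orientation: [[-0.174, 0.985, -0.0], [0.985, 0.174, -0.0], [-0.0, -0.0, -1.0]]
force: [0.3, 0.0, -0.6]
gripper_width: 0.999
gripper_force: 0.0
```

send_rows:
  commands:
    - [-0.467, 0.019, 0.04, 0, 0, 1.0, 1]
    - [-0.467, 0.019, 0.04, 0, 0, 1.0, 1]
    - [-0.467, 0.019, 0.04, 0, 0, 1.0, 1]
    - [-0.467, 0.019, 0.04, 0, 0, 1.0, 1]
    - [-0.467, 0.019, 0.04, 0, 0, 1.0, 1]
    - [-0.467, 0.019, 0.04, 0, 0, 1.0, 1]
    - [-0.467, 0.019, 0.04, 0, 0, 1.0, 1]
    - [-0.467, 0.019, 0.04, 0, 0, 1.0, 1]

```text
clock: 1.43
ee_pos: [0.5056, -0.0022, 0.2941]
orientation: [[0.735, 0.678, -0.0], [0.678, -0.735, 0.0], [0.0, -0.0, -1.0]]
force: [0.6, 0.7, 0.8]
gripper_width: 0.997
gripper_force: 0.0
```

send_rows:
  commands:
    - [-0.068, 0.125, 0.02, 0, 0, 0.243, 1]
    - [-0.068, 0.125, 0.02, 0, 0, 0.243, 1]
    - [-0.068, 0.125, 0.02, 0, 0, 0.243, 1]
    - [-0.068, 0.125, 0.02, 0, 0, 0.243, 1]
    - [-0.068, 0.125, 0.02, 0, 0, 0.243, 1]
    - [-0.068, 0.125, 0.02, 0, 0, 0.243, 1]

```text
clock: 1.93
ee_pos: [0.5412, -0.1386, 0.2736]
orientation: [[0.874, 0.485, -0.001], [0.485, -0.874, 0.001], [-0.001, -0.001, -1.0]]
force: [0.6, 1.4, 0.5]
gripper_width: 1.0
gripper_force: 0.0
```

```bash
python3 - <<'E'
from h import *
s=state();print(s["clock"],s["ee_pos"],np.round(s["orientation"],3).tolist(),np.round(s["q"],2))
c=grab("wrist","w1.png");P=pts(c);np.savez("w1.npz",P=P,f=c["frame"],K=c["K"],M=c["M"]);print(np.round(c["tool_from_camera"],3).tolist())
Q=P.reshape(-1,3);Q=Q[(Q[:,2]>.015)&(Q[:,2]<.11)&(abs(Q[:,0]-.54)<.1)&(abs(Q[:,1]+.138)<.1)]
R=np.array(s["orientation"]);L=(Q-s["ee_pos"])@R
t,w=L[:,0],L[:,1]
for a in np.arange(t.min(),t.max(),.012):
    m=(t>=a)&(t<a+.012);print(round(a,3),m.sum(),np.round([w[m].min(),w[m].max(),w[m].min()+w[m].max(),Q[m,2].max()],4))
E
```

```text
1.9333 [ 0.5411572  -0.13864991  0.27359287] [[0.874, 0.485, -0.001], [0.485, -0.874, 0.001], [-0.001, -0.001, -1.0]] [-2.115e+01  2.035e+01  9.551e+01  1.000e-02  6.422e+01  3.981e+01]
[[-0.0, -0.953, -0.302, 0.077], [1.0, -0.0, -0.0, -0.0], [0.0, -0.302, 0.953, -0.142], [0.0, 0.0, 0.0, 1.0]]
-0.086 283 [-0.0255  0.0282  0.0028  0.056 ]
-0.074 327 [-0.0264  0.0293  0.003   0.0585]
-0.062 355 [-0.0275  0.0316  0.0041  0.0609]
-0.05 376 [-0.0283  0.0337  0.0054  0.0649]
-0.038 426 [-0.0279  0.0335  0.0056  0.0669]
-0.026 462 [-0.029   0.0351  0.006   0.069 ]
-0.014 491 [-0.0299  0.0361  0.0062  0.0728]
-0.002 545 [-0.0316  0.038   0.0064  0.0751]
0.01 584 [-0.0329  0.0386  0.0057  0.078 ]
0.022 638 [-0.0332  0.0402  0.007   0.0807]
0.034 683 [-0.0338  0.0409  0.0071  0.0836]
0.046 776 [-0.0424  0.0488  0.0064  0.0932]
0.058 942 [-0.0425  0.0501  0.0076  0.0943]
0.07 507 [-0.0424  0.0502  0.0078  0.0931]
```

View pics/w1.png

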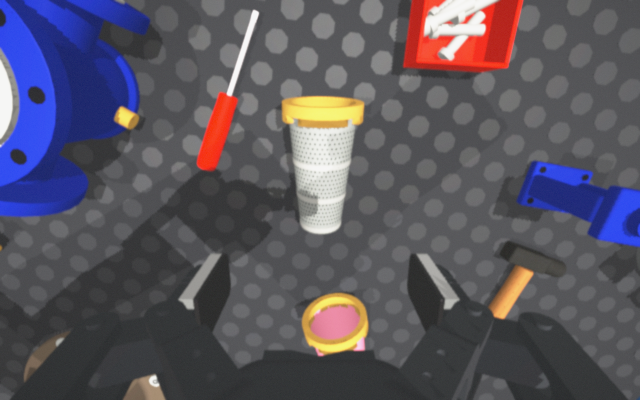

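The picture shows the basket centred, with its collar at (323,108) and its bottom at (320,225). The gripper is aligned to within 3 mm and 1°. Descending.

send_rows:
  commands:
    - [0.005, 0.003, 0.04, 0, 0.122, 0.017, 1]
    - [0.005, 0.003, 0.08, 0, 0.122, 0.017, 1]
    - [0.005, 0.003, 0.12, 0, 0.122, 0.017, 1]
    - [0.005, 0.003, 0.15, 0, 0.122, 0.017, 1]
    - [0.005, 0.003, 0.172, 0, 0.122, 0.017, 1]
    - [0.005, 0.003, 0.172, 0, 0.122, 0.017, 1]

```text
clock: 2.48
ee_pos: [0.5455, -0.136, 0.0989]
orientation: [[0.875, 0.474, 0.101], [0.47, -0.881, 0.061], [0.118, -0.006, -0.993]]
force: [-0.4, -0.2, -0.3]
gripper_width: 1.003
gripper_force: 0.0
```

send_rows:
  commands:
    - [-0.003, 0, 0.025, 0, 0, 0, 1]
    - [-0.006, 0, 0.05, 0, 0, 0, 1]
    - [-0.008, 0, 0.07, 0, 0, 0, 1]
    - [-0.01, 0, 0.082, 0, 0, 0, 1]
    - [-0.011, 0, 0.0893, 0, 0, 0, 1]
    - [-0.011, 0, 0.0893, 0, 0, 0, 1]
    - [-0.011, 0, 0.0893, 0, 0, 0, 1]

```text
clock: 3.07
ee_pos: [0.5477, -0.1376, 0.0135]
orientation: [[0.874, 0.473, 0.108], [0.469, -0.881, 0.058], [0.123, -0.0, -0.992]]
force: [0.7, -0.2, 0.4]
gripper_width: 0.997
gripper_force: 0.0
```

send_rows:
  commands:
    - [0, 0, 0, 0, 0, 0, 0]
    - [0, 0, 0, 0, 0, 0, 0]
    - [0, 0, 0, 0, 0, 0, 0]
    - [0, 0, 0, 0, 0, 0, 0]
    - [0, 0, 0, 0, 0, 0, 0]
    - [0, 0, 0, 0, 0, 0, 0]
  force: 60

```text
clock: 3.57
ee_pos: [0.5477, -0.1379, 0.0142]
orientation: [[0.874, 0.473, 0.109], [0.47, -0.881, 0.058], [0.123, 0.001, -0.992]]
force: [-1.7, 2.6, 11.1]
gripper_width: 0.79
gripper_force: 63.3
```

send_rows:
  commands:
    - [0.005, 0, -0.035, 0, 0, 0, 0]
    - [0.009, 0, -0.07, 0, 0, 0, 0]
    - [0.025, 0, -0.105, 0, 0.1, 0, 0]
    - [0.045, 0, -0.113, 0, 0.22, 0, 0]
    - [0.064, 0, -0.113, 0, 0.34, 0, 0]
    - [0.064, 0, -0.113, 0, 0.46, 0, 0]
    - [0.064, 0, -0.113, 0, 0.58, 0, 0]
    - [0.064, 0, -0.113, 0, 0.6, 0, 0]

```text
clock: 4.23
ee_pos: [0.5902, -0.1123, 0.1326]
orientation: [[0.707, 0.479, 0.52], [0.379, -0.878, 0.293], [0.597, -0.01, -0.802]]
force: [0.8, 0.8, -3.8]
gripper_width: 0.787
gripper_force: 70.0
```

```bash
python3 - <<'E'
from h import *
s=state();print(np.round(s["q"],2),s["ee_pos"],np.round(s["orientation"],3).tolist(),s["gripper_width"],s["force"])
E
```

```text
[-29.9   30.4  115.76  69.28  33.29 -28.21] [ 0.59021786 -0.11225344  0.13263227] [[0.707, 0.479, 0.52], [0.379, -0.878, 0.293], [0.597, -0.01, -0.802]] 0.786582551192483 [ 0.82210448  0.7521821  -3.84528892]
```

```bash
cat >> h.py <<'E'
def fk(p,q):
    a1,d,h,a2,a3,e,L=p
    A=Ro.from_euler("z",q[0],degrees=True);r=lambda a:Ro.from_euler("y",a,degrees=True).as_matrix()
    O=orient(q[0],q[1]+q[2],q[3],q[4],q[5]).as_matrix()
    return A.apply(np.array([a1,d,h])+r(q[1])@[0,0,a2]+r(q[1]+q[2])@[e,0,a3])+L*O[:,2],O
E
python3 - <<'E'
from h import *
from scipy.optimize import least_squares as LS
D=[([61.616,28.166,89.351,.002,62.549,-6.051],[.237,.578,.231]),([-21.15,20.35,95.51,.01,64.22,39.81],[.54116,-.13865,.27359]),([-29.9,30.4,115.76,69.28,33.29,-28.21],[.5902,-.1122,.1326])]
print(np.round(fk([0]*7,D[2][0])[1],3).tolist())
f=lambda p:np.concatenate([fk(p,q)[0]-x for q,x in D]+[1e-3*(p-p0)])
p0=np.array([0,.06,.35,.4,.4,0,.25])
r=LS(f,p0);p=r.x;print(np.round(p,4),np.round(r.fun[:9]*1e3,1)); np.save("p.npy",p)
lo=np.array([-177.58,-47.91,2.72,-65.01,3.68,-153.87]);hi=np.array([177.58,125.51,160,245.01,167.84,153.87])
for head in (29,20,10):
  for lean in (5,12,20):
    for pos in ((.60,-.10),(.63,-.09),(.63,-.13),(.66,-.12)):
      h=np.radians(head);e=np.radians(lean)
      tz=np.array([np.cos(h)*np.cos(e),np.sin(h)*np.cos(e),-np.sin(e)]);ty=-np.array([-np.sin(h),np.cos(h),0])
      R=np.stack([np.cross(ty,tz),ty,tz],1);T=np.array([*pos,.088])+.027*tz
      g=lambda q:np.concatenate([fk(p,q)[0]-T,.2*(fk(p,q)[1]-R).ravel()])
      s=LS(g,[-25,35,115,100,45,-30],bounds=(lo,hi));q=s.x
      w=T-p[6]*tz
      print(head,lean,pos,np.round(q),round(1e3*np.linalg.norm(s.fun),1),"wrist",np.round(w,3))
E
```

```text
Traceback (most recent call last):
  File "h.py", line 23, in fk
    O=orient(q[0],q[1]+q[2],q[3],q[4],q[5]).as_matrix()
      ~~~~~~^^^^^^^^^^^^^^^^^^^^^^^^^^^^^^^
  File "h.py", line 19, in orient
    def orient(q1,F,q4,q5,q6): return Ro.from_euler("ZYZYZ",[q1,F,q4,q5,q6+90],degrees=True)
                                      ~~~~~~~~~~~~~^^^^^^^^^^^^^^^^^^^^^^^^^^^^^^^^^^^^^^^^^
  File "scipy/spatial/transform/_rotation.pyx", line 1413, in scipy.spatial.transform._rotation.Rotation.from_euler
ValueError: Expected axis specification to be a non-empty string of upto 3 characters, got ZYZYZ
```

```bash
sed -i 's/^def orient.*/def orient(q1,F,q4,q5,q6): return Ro.from_euler("ZYZ",[q1,F,q4],degrees=True)*Ro.from_euler("YZ",[q5,q6+90],degrees=True)/' h.py
python3 - <<'E'
from h import *
from scipy.optimize import least_squares as LS
D=[([61.616,28.166,89.351,.002,62.549,-6.051],[.237,.578,.231]),([-21.15,20.35,95.51,.01,64.22,39.81],[.54116,-.13865,.27359]),([-29.9,30.4,115.76,69.28,33.29,-28.21],[.5902,-.1122,.1326])]
print(np.round(fk([0]*7,D[2][0])[1],3).tolist())
f=lambda p:np.concatenate([fk(p,q)[0]-x for q,x in D]+[1e-3*(p-p0)])
p0=np.array([0,.06,.35,.4,.4,0,.25])
r=LS(f,p0);p=r.x;print(np.round(p,4),np.round(r.fun[:9]*1e3,1)); np.save("p.npy",p)
lo=np.array([-177.58,-47.91,2.72,-65.01,3.68,-153.87]);hi=np.array([177.58,125.51,160,245.01,167.84,153.87])
for head in (29,20,10):
  for lean in (5,12,20):
    for pos in ((.60,-.10),(.63,-.09),(.63,-.13),(.66,-.12)):
      h=np.radians(head);e=np.radians(lean)
      tz=np.array([np.cos(h)*np.cos(e),np.sin(h)*np.cos(e),-np.sin(e)]);ty=-np.array([-np.sin(h),np.cos(h),0])
      R=np.stack([np.cross(ty,tz),ty,tz],1);T=np.array([*pos,.088])+.027*tz
      g=lambda q:np.concatenate([fk(p,q)[0]-T,.2*(fk(p,q)[1]-R).ravel()])
      s=LS(g,[-25,35,115,100,45,-30],bounds=(lo,hi));q=s.x
      w=T-p[6]*tz
      print(head,lean,pos,np.round(q),round(1e3*np.linalg.norm(s.fun),1),"wrist",np.round(w,3))
E
```

```text
[[0.707, 0.479, 0.52], [0.379, -0.878, 0.293], [0.597, -0.01, -0.802]]
[4.000e-04 6.610e-02 1.976e-01 5.850e-01 4.110e-01 4.240e-02 2.549e-01] [ 0.1 -0.1 -0.1  0.1  0.1  0.1  0.  -0.   0. ]
29 5 (0.6, -0.1) [-36.  57. 123. 115.  85. -90.] 0.0 wrist [ 0.401 -0.21   0.108]
29 5 (0.63, -0.09) [-33.  56. 120. 118.  83. -87.] 0.0 wrist [ 0.431 -0.2    0.108]
29 5 (0.63, -0.13) [-37.  56. 117. 114.  83. -84.] 0.0 wrist [ 0.431 -0.24   0.108]
29 5 (0.66, -0.12) [-34.  57. 114. 116.  81. -82.] 0.0 wrist [ 0.461 -0.23   0.108]
29 12 (0.6, -0.1) [-36.  53. 123. 115.  77. -87.] 0.0 wrist [ 0.405 -0.208  0.135]
29 12 (0.63, -0.09) [-32.  53. 120. 117.  75. -84.] 0.0 wrist [ 0.435 -0.198  0.135]
29 12 (0.63, -0.13) [-36.  53. 118. 113.  74. -81.] 0.0 wrist [ 0.435 -0.238  0.135]
29 12 (0.66, -0.12) [-33.  53. 115. 115.  73. -79.] 0.0 wrist [ 0.465 -0.228  0.135]
29 20 (0.6, -0.1) [-35.  49. 123. 114.  67. -83.] 0.0 wrist [ 0.413 -0.204  0.166]
29 20 (0.63, -0.09) [-32.  49. 120. 116.  65. -80.] 0.0 wrist [ 0.443 -0.194  0.166]
29 20 (0.63, -0.13) [-35.  50. 117. 111.  65. -77.] 0.0 wrist [ 0.443 
[... 1419 characters left out ...]
t [ 0.436 -0.159  0.108]
10 12 (0.6, -0.1) [-29.  54. 130. 141.  81. -93.] 0.0 wrist [ 0.38  -0.139  0.135]
10 12 (0.63, -0.09) [-26.  53. 127. 144.  78. -90.] 0.0 wrist [ 0.41  -0.129  0.135]
10 12 (0.63, -0.13) [-31.  53. 125. 139.  77. -89.] 0.0 wrist [ 0.41  -0.169  0.135]
10 12 (0.66, -0.12) [-28.  53. 122. 141.  74. -87.] 0.0 wrist [ 0.44  -0.159  0.135]
10 20 (0.6, -0.1) [-29.  50. 130. 141.  70. -90.] 0.0 wrist [ 0.389 -0.137  0.166]
10 20 (0.63, -0.09) [-26.  49. 126. 143.  66. -87.] 0.0 wrist [ 0.419 -0.127  0.166]
10 20 (0.63, -0.13) [-30.  49. 124. 138.  65. -86.] 0.0 wrist [ 0.419 -0.167  0.166]
10 20 (0.66, -0.12) [-27.  49. 121. 140.  62. -83.] 0.0 wrist [ 0.449 -0.157  0.166]
```

```bash
cat >> h.py <<'E'
def tool(head,down,yflip=-1):
    h=np.radians(head);e=np.radians(down)
    tz=np.array([np.cos(h)*np.cos(e),np.sin(h)*np.cos(e),-np.sin(e)]);ty=yflip*np.array([-np.sin(h),np.cos(h),0])
    return np.stack([np.cross(ty,tz),ty,tz],1)
def rel(T,R,s=None):
    s=s or state();R0=np.array(s["orientation"])
    return np.round(np.r_[R0.T@(np.array(T)-s["ee_pos"]),Ro.from_matrix(R0.T@R).as_rotvec()],4).tolist()
E
python3 - <<'E'
from h import *
R=tool(20,4);print(rel(np.array([.64,-.095,.115])+.027*R[:,2],R))
E
```

```text
[0.0515, 0.013, 0.0624, -0.1418, 0.8608, 0.0654]
```

send_rows:
  commands:
    - [0.0065, 0.0016, 0.008, -0.018, 0.11, 0.008, 0]
    - [0.013, 0.0033, 0.016, -0.036, 0.22, 0.016, 0]
    - [0.0195, 0.005, 0.0235, -0.054, 0.33, 0.025, 0]
    - [0.026, 0.0065, 0.031, -0.072, 0.44, 0.033, 0]
    - [0.0325, 0.008, 0.039, -0.09, 0.55, 0.042, 0]
    - [0.039, 0.0097, 0.047, -0.108, 0.66, 0.05, 0]
    - [0.0455, 0.0115, 0.055, -0.126, 0.77, 0.058, 0]
    - [0.0515, 0.013, 0.0624, -0.1418, 0.8608, 0.0654, 0]

```text
clock: 4.9
ee_pos: [0.6649, -0.0867, 0.1116]
orientation: [[0.065, 0.339, 0.939], [0.022, -0.941, 0.338], [0.998, -0.001, -0.069]]
force: [-0.2, 0.8, -4.2]
gripper_width: 0.787
gripper_force: 70.3
```

send_rows:
  commands:
    - [0, 0, 0, 0, 0, 0, 0]
    - [0, 0, 0, 0, 0, 0, 0]

```text
clock: 5.07
ee_pos: [0.6647, -0.0853, 0.11]
orientation: [[0.076, 0.344, 0.936], [0.024, -0.939, 0.343], [0.997, -0.004, -0.079]]
force: [0.9, -0.1, -3.0]
gripper_width: 0.79
gripper_force: 70.3
```

```bash
python3 - <<'E'
from h import *
s=state();print(np.round(s["q"],2),s["ee_pos"],np.round(s["orientation"],3).tolist(),s["gripper_width"],s["force"])
R=tool(20,4);print(rel(np.array([.64,-.095,.115])+.027*R[:,2],R))
c=grab("scene");f=c["frame"][60:310,220:540]
cv2.imwrite("pics/s2.png",cv2.resize(f,None,fx=2.4,fy=2.4,interpolation=cv2.INTER_CUBIC)[:,:,::-1])
P=pts(c)
Q=P[60:310,220:540].reshape(-1,3)
R0=np.array(s["orientation"]);g=np.array(s["ee_pos"])-.027*R0[:,2]
L=(Q-g)@R0; m=(abs(L[:,1])<.06)&(L[:,2]>-.04)&(L[:,2]<.06)&(abs(L[:,0])<.13)&(Q[:,2]>.01)
for a in np.arange(-.1,.1,.02):
    k=m&(L[:,0]>=a)&(L[:,0]<a+.02);print(round(a,2),k.sum(),np.round([*np.percentile(L[k,2],[2,50,98]),*np.percentile(L[k,1],[2,98])],3) if k.sum()>3 else "")
E
```

```text
[-30.33  53.83 122.81 129.29  83.31 -87.17] [ 0.66465471 -0.08527438  0.10995035] [[0.076, 0.344, 0.936], [0.024, -0.939, 0.343], [0.997, -0.004, -0.079]] 0.7896484613605648 [ 0.88636867 -0.06528685 -3.03097426]
[0.0032, 0.0007, 0.0002, -0.002, 0.0098, -0.0038]
-0.1 1 
-0.08 40 [-0.026  0.028  0.032 -0.024  0.025]
-0.06 60 [-0.029 -0.022  0.032 -0.023  0.022]
-0.04 78 [-0.031 -0.019  0.034 -0.027  0.026]
-0.02 103 [-0.032 -0.02   0.035 -0.052  0.038]
0.0 183 [-0.038 -0.022  0.036 -0.059  0.058]
0.02 105 [-0.037 -0.027  0.037 -0.035  0.034]
0.04 96 [-0.04  -0.028  0.046 -0.039  0.037]
0.06 320 [-0.039  0.009  0.046 -0.044  0.043]
0.08 4 [-0.021  0.01   0.039 -0.037  0.034]
```

View pics/s2.png

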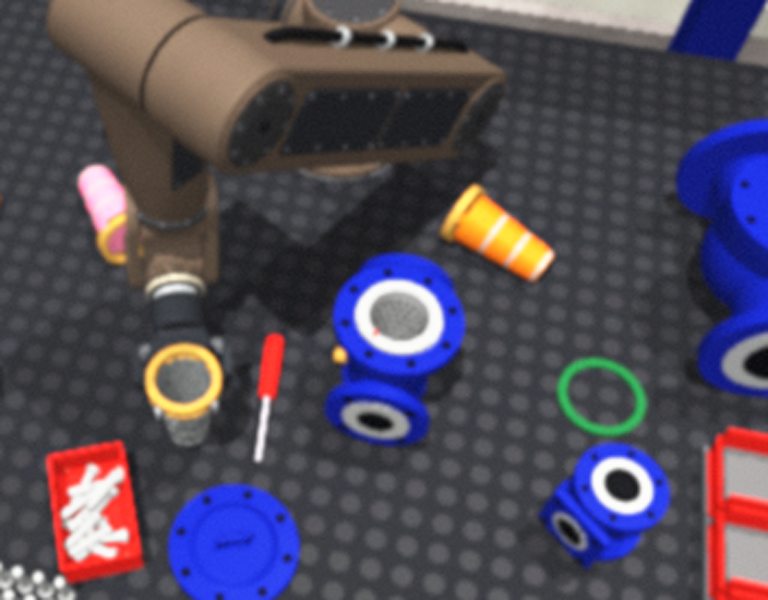

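Scene view: the basket is held nearly upright (crop 185,385) and clear of the bystanders. The wrist clears the pink basket at (105,210). Lowering until it touches.

send_rows:
  commands:
    - [-0.005, 0, 0.0, 0, 0.02, 0, 0]
    - [-0.01, 0, 0.0, 0, 0.03, 0, 0]
    - [-0.014, 0, 0.001, 0, 0.04, 0, 0]
    - [-0.018, 0, 0.001, 0, 0.04, 0, 0]
    - [-0.018, 0, 0.001, 0, 0.04, 0, 0]

```text
clock: 5.53
ee_pos: [0.6645, -0.086, 0.0932]
orientation: [[0.034, 0.342, 0.939], [0.01, -0.94, 0.342], [0.999, -0.002, -0.036]]
force: [-0.4, 0.6, -4.6]
gripper_width: 0.789
gripper_force: 70.4
```

send_rows:
  commands:
    - [-0.002, 0, 0, 0, 0, 0, 0]
    - [-0.004, 0, 0, 0, 0, 0, 0]
    - [-0.004, 0, 0, 0, 0, 0, 0]

```text
clock: 5.78
ee_pos: [0.6643, -0.0859, 0.0893]
orientation: [[0.034, 0.342, 0.939], [0.01, -0.94, 0.342], [0.999, -0.002, -0.035]]
force: [-0.2, -0.3, -3.7]
gripper_width: 0.789
gripper_force: 70.4
```

Not touching yet.

send_rows:
  commands:
    - [-0.001, 0, 0, 0, 0, 0, 0]
    - [-0.002, 0, 0, 0, 0, 0, 0]
    - [-0.002, 0, 0, 0, 0, 0, 0]

```text
clock: 6.03
ee_pos: [0.6643, -0.0859, 0.0873]
orientation: [[0.033, 0.342, 0.939], [0.01, -0.94, 0.342], [0.999, -0.002, -0.035]]
force: [0.1, 1.0, -3.8]
gripper_width: 0.786
gripper_force: 70.4
```

send_rows:
  commands:
    - [-0.001, 0, 0, 0, 0, 0, 0]
    - [-0.002, 0, 0, 0, 0, 0, 0]
    - [-0.002, 0, 0, 0, 0, 0, 0]

```text
clock: 6.28
ee_pos: [0.6642, -0.086, 0.0859]
orientation: [[0.032, 0.342, 0.939], [0.01, -0.94, 0.342], [0.999, -0.002, -0.033]]
force: [-2.4, 0.1, 1.1]
gripper_width: 0.784
gripper_force: 70.3
```

send_rows:
  commands:
    - [0, 0, 0, 0, 0, 0, 1]
    - [0, 0, 0, 0, 0, 0, 1]
    - [0, 0, 0, 0, 0, 0, 1]
    - [0, 0, 0, 0, 0, 0, 1]
    - [0, 0, 0, 0, 0, 0, 1]
    - [0, 0, 0, 0, 0, 0, 1]

```text
clock: 6.78
ee_pos: [0.6642, -0.086, 0.0855]
orientation: [[0.033, 0.342, 0.939], [0.01, -0.94, 0.342], [0.999, -0.002, -0.035]]
force: [-0.4, -0.6, -0.2]
gripper_width: 0.998
gripper_force: 0.0
```

send_rows:
  commands:
    - [0, 0, -0.004, 0, 0, 0, 1]
    - [0, 0, -0.012, 0, 0, 0, 1]
    - [0, 0, -0.022, 0, 0, 0, 1]
    - [0, 0, -0.032, 0, 0, 0, 1]
    - [0, 0, -0.04, 0, 0, 0, 1]
    - [0, 0, -0.04, 0, 0, 0, 1]

```text
clock: 7.28
ee_pos: [0.6253, -0.1007, 0.0867]
orientation: [[0.035, 0.34, 0.94], [0.009, -0.94, 0.34], [0.999, -0.003, -0.036]]
force: [-0.2, -0.8, 0.2]
gripper_width: 0.997
gripper_force: 0.0
```

```bash
python3 - <<'E'
from h import *
s=state();print(np.round(s["q"],2),s["ee_pos"],np.round(s["orientation"],3).tolist(),s["gripper_width"],s["force"])
c=grab("top");P=pts(c);f=c["frame"]
def mouth():
    h=cv2.cvtColor(f,cv2.COLOR_RGB2HSV);m=(P[...,2]>.145)&(P[...,2]<.175)&(h[...,0]>12)&(h[...,0]<32)&(h[...,1]>90)
    m&=(abs(P[...,0]-.64)<.12)&(abs(P[...,1]+.1)<.12)
    A=P[m];print(m.sum(),A.min(0),A.max(0));(x,y),r=cv2.minEnclosingCircle(A[:,:2].astype(np.float32));print(x,y,r,"z",np.percentile(A[:,2],[5,50,95]))
mouth()
E
```

```text
[-34.79  58.69 126.17 125.35  90.77 -93.77] [ 0.62529207 -0.10073707  0.08666365] [[0.035, 0.34, 0.94], [0.009, -0.94, 0.34], [0.999, -0.003, -0.036]] 0.9965415391878565 [-0.22585068 -0.79450499  0.21641988]
107 [ 0.6191974  -0.09625263  0.14532114] [ 0.68743309 -0.05077957  0.16656409]
0.6534010171890259 -0.07526399195194244 0.039315447211265564 z [0.15108746 0.15933484 0.16483472]
```

Standing upright, with its mouth at z≈0.16. Now I'll back away, tilting the wrist up.

send_rows:
  commands:
    - [0, 0, -0.002, 0, -0.07, 0, 1]
    - [0, 0, -0.005, 0, -0.16, 0, 1]
    - [0, 0, -0.01, 0, -0.26, 0, 1]
    - [0, 0, -0.016, 0, -0.36, 0, 1]
    - [0.002, 0, -0.024, 0, -0.46, 0, 1]
    - [0.008, 0, -0.036, 0, -0.55, 0, 1]
    - [0.016, 0, -0.05, 0, -0.6, 0, 1]
    - [0.025, 0, -0.065, 0, -0.65, 0, 1]

```text
clock: 8.0
ee_pos: [0.5662, -0.1218, 0.115]
orientation: [[0.596, 0.342, 0.727], [0.217, -0.94, 0.265], [0.773, -0.0, -0.634]]
force: [0.1, 0.6, 0.2]
gripper_width: 0.998
gripper_force: 0.0
```

```bash
python3 - <<'E'
from h import *
s=state();print(np.round(s["q"],2),s["ee_pos"],np.round(s["orientation"],3).tolist(),s["gripper_width"],s["force"])
E
```

```text
[-35.35  34.46 127.24 108.92  42.27 -67.38] [ 0.56621253 -0.1217531   0.11498889] [[0.596, 0.342, 0.727], [0.217, -0.94, 0.265], [0.773, -0.0, -0.634]] 0.9982193730648192 [0.05792183 0.55064973 0.15991236]
```

```bash
python3 - <<'E'
from h import *
c=grab("wrist","w2.png");P=pts(c);np.savez("w2.npz",P=P,f=c["frame"],K=c["K"],M=c["M"])
E
```

```text
(no output)
```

View pics/w2.png

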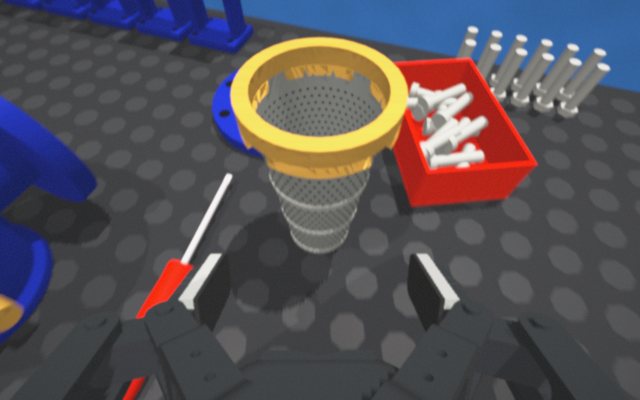

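```bash
python3 - <<'E'
import cv2
f=cv2.imread("pics/w2.png")[30:190,220:420];cv2.imwrite("pics/w2c.png",cv2.resize(f,None,fx=3.7,fy=3.7,interpolation=cv2.INTER_CUBIC))
E
```

```text
(no output)
```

View pics/w2c.png

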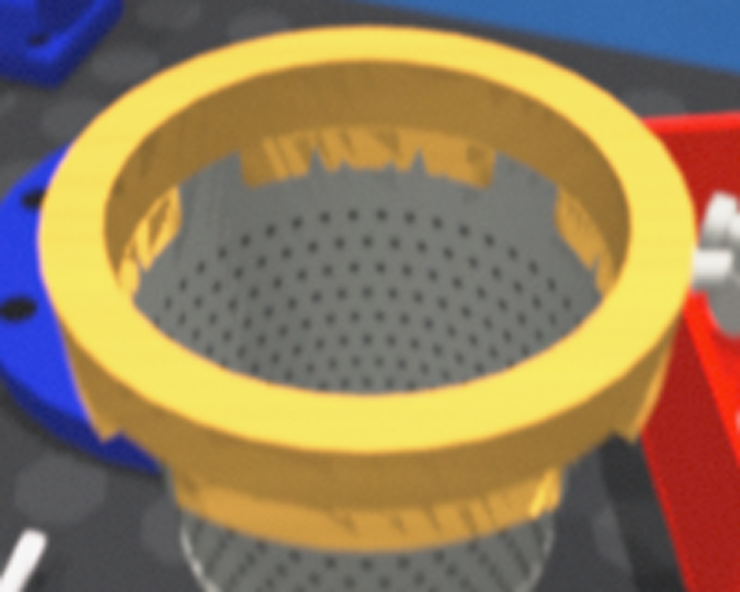

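The crop shows the notches between the collar teeth. The front ones are at crop (105..175, ~470) and (560..635, ~470). The rear gaps, seen through the mouth, are at (185..240,175) and (495..555,180). Computing the collar centre and notch angles.

```bash
python3 - <<'E'
from h import *
from scipy.optimize import least_squares as LS
d=np.load("w2.npz");K=d["K"];M=d["M"];P=d["P"]
def ray(u,v,z):
    r=M[:3,:3]@np.linalg.inv(K)@[220+u/3.7,30+v/3.7,1];return (M[:3,3]+r*(z-M[2,3])/r[2])[:2]
A=np.array([ray(*p,.16) for p in [(38,235),(697,235),(367,25),(367,452),(100,360),(640,360)]])
r=LS(lambda x:np.hypot(*(A-x[:2]).T)-x[2],[.64,-.095,.046]).x;print("fit",r)
m=(P[...,2]>.155)&(P[...,2]<.166)&(abs(P[...,0]-.64)<.1)&(abs(P[...,1]+.09)<.1)
B=P[m];c2=LS(lambda x:np.clip(abs(np.hypot(*(B[:,:2]-x).T)-.0425)-.003,0,.02),r[:2]).x;print("depth",m.sum(),c2,np.median(B[:,2]))
for n,a,b in (("L",(105,440),(178,505)),("R",(557,510),(635,440))):
    e=[ray(*p,.14)-r[:2] for p in (a,b)];an=[np.degrees(np.arctan2(x[1],x[0])) for x in e];print(n,np.round(an,1),np.round(np.mean(an),1),[round(np.hypot(*x),4) for x in e])
E
```

```text
fit [ 0.63932578 -0.09541004  0.04693785]
depth 8921 [ 0.6393767  -0.09491772] 0.15954166195401384
L [145.1 165.7] 155.4 [np.float64(0.047), np.float64(0.0474)]
R [-126.7 -104.8] -115.7 [np.float64(0.048), np.float64(0.0474)]
```

```bash
cat >> h.py <<'E'
def down(yh):
    h=np.radians(yh);y=np.array([np.cos(h),np.sin(h),0]);z=np.array([0,0,-1.]);return np.stack([np.cross(y,z),y,z],1)
E
python3 - <<'E'
from h import *
print(rel([.485,.107,.36],down(5.8)))
E
```

```text
[0.1898, -0.2427, -0.1523, 0.5819, -0.7456, -1.2309]
```

send_rows:
  commands:
    - [0.015, -0.02, -0.03, 0.05, -0.06, -0.098, 1]
    - [0.03, -0.04, -0.055, 0.093, -0.119, -0.197, 1]
    - [0.05, -0.066, -0.07, 0.14, -0.179, -0.295, 1]
    - [0.072, -0.092, -0.08, 0.186, -0.239, -0.394, 1]
    - [0.095, -0.121, -0.09, 0.233, -0.298, -0.492, 1]
    - [0.119, -0.152, -0.1, 0.279, -0.358, -0.591, 1]
    - [0.142, -0.182, -0.115, 0.326, -0.418, -0.689, 1]
    - [0.166, -0.212, -0.135, 0.372, -0.477, -0.788, 1]

```text
clock: 8.72
ee_pos: [0.4995, 0.0599, 0.3105]
orientation: [[0.388, 0.868, 0.31], [0.836, -0.473, 0.278], [0.387, 0.151, -0.909]]
force: [0.6, -0.1, -0.9]
gripper_width: 1.001
gripper_force: 0.0
```

```bash
python3 - <<'E'
from h import *
s=state();print(s["clock"],s["ee_pos"],np.round(s["q"],1));print(rel([.485,.107,.36],down(5.8)))
E
```

```text
8.7167 [0.49949619 0.05991155 0.31048059] [-10.5   7.5 111.4  26.   48.6   1.1]
[0.0529, -0.0274, -0.0365, 0.2653, -0.3443, -0.5605]
```

send_rows:
  commands:
    - [0.01, -0.005, -0.007, 0.048, -0.063, -0.102, 1]
    - [0.02, -0.01, -0.014, 0.096, -0.125, -0.204, 1]
    - [0.03, -0.015, -0.02, 0.145, -0.188, -0.306, 1]
    - [0.04, -0.02, -0.028, 0.193, -0.25, -0.408, 1]
    - [0.0529, -0.0274, -0.0365, 0.241, -0.313, -0.51, 1]
    - [0.0529, -0.0274, -0.0365, 0.2653, -0.3443, -0.5605, 1]
    - [0.0529, -0.0274, -0.0365, 0.2653, -0.3443, -0.5605, 1]
    - [0.0529, -0.0274, -0.0365, 0.2653, -0.3443, -0.5605, 1]

```text
clock: 9.38
ee_pos: [0.4855, 0.1069, 0.3585]
orientation: [[-0.099, 0.995, 0.001], [0.995, 0.099, 0.006], [0.006, 0.002, -1.0]]
force: [0.1, 0.0, 0.2]
gripper_width: 1.001
gripper_force: 0.0
```

```bash
cat > look.py <<'E'
from h import *
from scipy.optimize import least_squares as LS
def circ(A):
    r=LS(lambda x:np.hypot(*(A-x[:2]).T)-x[2],[*A.mean(0),.05],loss="soft_l1",f_scale=.001);return r.x
def rayz(c,u,v,z):
    p=np.stack([u,v,np.ones_like(u)],-1)@np.linalg.inv(c["K"]).T@c["M"][:3,:3].T;o=c["M"][:3,3]
    return (o+p*((z-o[2])/p[:,2])[:,None])[:,:2]
def outer(c,mask,z):
    cn,_=cv2.findContours(mask.astype(np.uint8),cv2.RETR_EXTERNAL,cv2.CHAIN_APPROX_NONE);k=max(cn,key=cv2.contourArea)[:,0].astype(float)
    return circ(rayz(c,k[:,0],k[:,1],z))
E
python3 - <<'E'
from look import *
s=state();print(s["clock"],s["ee_pos"],np.round(s["orientation"],3).tolist(),np.round(s["q"],1))
c=grab("wrist","w3.png");P=pts(c);f=c["frame"];h=cv2.cvtColor(f,cv2.COLOR_RGB2HSV)
near=np.hypot(P[...,0]-.48,P[...,1]-.157)<.085
m=near&(P[...,2]>.16)&(P[...,2]<.18)&(h[...,1]<60)&(f.min(-1)>110)
m=cv2.morphologyEx(m.astype(np.uint8),cv2.MORPH_CLOSE,np.ones((5,5)))
print("rim",outer(c,m,.169),np.median(P[m>0][:,2]))
# inner hole
hole=(m==0)&(np.hypot(P[...,0]-.48,P[...,1]-.157)<.06);
red=((h[...,0]<8)|(h[...,0]>172))&(h[...,1]>120)&(np.hypot(P[...,0]-.48,P[...,1]-.157)<.06)
v,u=np.nonzero(red);print(len(u),u.mean(),v.mean(),rayz(c,np.array([u.mean()]),np.array([v.mean()]),.173))
E
```

```text
9.3833 [0.48546703 0.10685722 0.35850744] [[-0.099, 0.995, 0.001], [0.995, 0.099, 0.006], [0.006, 0.002, -1.0]] [ 4.6 10.9 95.8  0.4 73.2 -1.1]
rim [0.47970026 0.15961655 0.05621814] nan
22 348.95454545454544 155.0909090909091 [[0.51530243 0.13265388]]
```

View pics/w3.png

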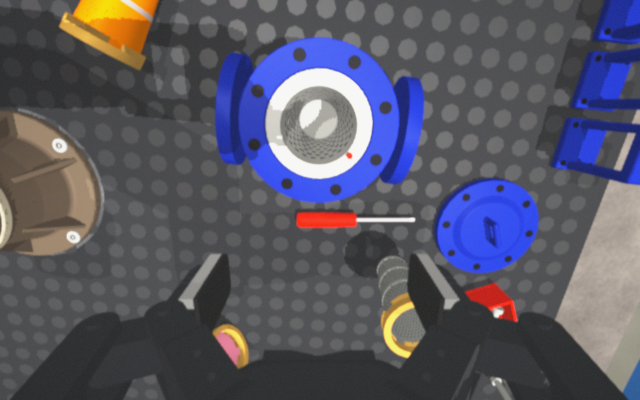

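Wrist view: rim centred at (319,122), pin at (349,155), so the pin lies at about −38°. The standing basket is at (400,330). Now the same kind of look above the basket.

```bash
python3 - <<'E'
from h import *
print(rel([.656,-.142,.35],down(19.8)))
E
```

```text
[-0.2638, 0.1457, 0.0073, 0.0028, -0.0056, -0.2482]
```

send_rows:
  commands:
    - [-0.033, 0.018, 0.001, 0, -0.002, -0.05, 1]
    - [-0.066, 0.036, 0.002, 0, -0.003, -0.1, 1]
    - [-0.1, 0.055, 0.003, 0, -0.004, -0.15, 1]
    - [-0.135, 0.075, 0.004, 0, -0.005, -0.2, 1]
    - [-0.17, 0.095, 0.005, 0.002, -0.0056, -0.248, 1]
    - [-0.205, 0.114, 0.006, 0.003, -0.0056, -0.248, 1]
    - [-0.24, 0.133, 0.007, 0.003, -0.0056, -0.248, 1]
    - [-0.2638, 0.1457, 0.0073, 0.003, -0.0056, -0.248, 1]

```text
clock: 10.1
ee_pos: [0.6574, -0.146, 0.3501]
orientation: [[-0.336, 0.942, 0.001], [0.942, 0.336, -0.0], [-0.001, 0.0, -1.0]]
force: [-0.2, 0.3, -0.0]
gripper_width: 1.0
gripper_force: 0.0
```

send_rows:
  commands:
    - [0, 0, 0, 0, 0, 0, 1]
    - [0, 0, 0, 0, 0, 0, 1]
    - [0, 0, 0, 0, 0, 0, 1]

```text
clock: 10.35
ee_pos: [0.6561, -0.1423, 0.351]
orientation: [[-0.338, 0.941, 0.0], [0.941, 0.338, -0.001], [-0.001, 0.0, -1.0]]
force: [-1.1, 0.1, -0.3]
gripper_width: 0.998
gripper_force: 0.0
```

```bash
python3 - <<'E'
from look import *
s=state();print(s["clock"],s["ee_pos"],np.round(s["orientation"],4).tolist(),np.round(s["q"],1))
c=grab("wrist","w4.png");P=pts(c);f=c["frame"];h=cv2.cvtColor(f,cv2.COLOR_RGB2HSV)
near=np.hypot(P[...,0]-.64,P[...,1]+.095)<.07
m=near&(P[...,2]>.15)&(P[...,2]<.17)&(h[...,0]>12)&(h[...,0]<34)&(h[...,1]>90)
m=cv2.morphologyEx(m.astype(np.uint8),cv2.MORPH_CLOSE,np.ones((5,5)))
o=outer(c,m,.16);print("collar",o,m.sum(),np.nanmedian(P[m>0][:,2]))
p=o[:2]+.0425*np.array([np.cos(np.radians(19.8)),np.sin(np.radians(19.8))])
print(p,rel([*p,.30],down(19.8)))
E
```

```text
10.35 [ 0.65606545 -0.14232819  0.35095328] [[-0.3382, 0.9411, 0.0004], [0.9411, 0.3382, -0.0006], [-0.0007, 0.0002, -1.0]] [-17.9  27.4  72.3  -0.   80.3 -37.6]
collar [ 0.64005162 -0.09416828  0.04614105] 2349 0.15934503726948418
[ 0.68003905 -0.07977192] [0.0502, 0.0435, 0.0514, 0.0006, 0.0014, 0.0005]
```

send_rows:
  commands:
    - [0.02, 0.017, 0.01, 0, 0, 0, 0.6]
    - [0.04, 0.034, 0.03, 0, 0, 0, 0.45]
    - [0.0502, 0.0435, 0.06, 0.0006, 0.0014, 0.0005, 0.45]
    - [0.0502, 0.0435, 0.09, 0.0006, 0.0014, 0.0005, 0.45]
    - [0.0502, 0.0435, 0.12, 0.0006, 0.0014, 0.0005, 0.45]
    - [0.0502, 0.0435, 0.14, 0.0006, 0.0014, 0.0005, 0.45]
    - [0.0502, 0.0435, 0.15, 0.0006, 0.0014, 0.0005, 0.45]
    - [0.0502, 0.0435, 0.15, 0.0006, 0.0014, 0.0005, 0.45]

```text
clock: 11.07
ee_pos: [0.6797, -0.0794, 0.1998]
orientation: [[-0.34, 0.94, -0.003], [0.94, 0.34, 0.0], [0.001, -0.003, -1.0]]
force: [0.5, 0.8, 0.8]
gripper_width: 0.448
gripper_force: 0.0
```

```bash
python3 - <<'E'
from h import *
s=state();print(s["clock"],s["ee_pos"],s["gripper_width"],np.round(s["orientation"],4).tolist())
print(rel([.68004,-.07977,.1425],down(19.8)))
grab("wrist","w5.png")
E
```

```text
11.0667 [ 0.67973318 -0.07943196  0.19977989] 0.4480529389466758 [[-0.34, 0.9404, -0.0029], [0.9404, 0.34, 0.0001], [0.001, -0.0027, -1.0]]
[-0.0005, 0.0003, 0.0573, -0.0027, -0.001, 0.0014]
```

View pics/w5.png

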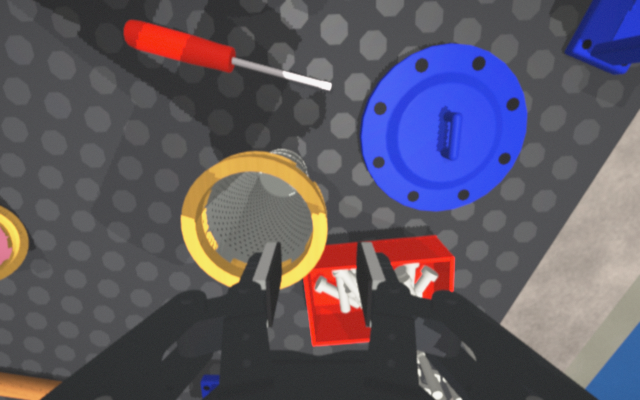

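The picture shows the fingers straddling the collar wall, with the wall at (320,235) and the fingers at 270 and 365. Descending and pinching.

send_rows:
  commands:
    - [0, 0, 0.02, -0.0027, -0.001, 0.0014, 0.45]
    - [0, 0, 0.04, -0.0027, -0.001, 0.0014, 0.45]
    - [0, 0, 0.052, -0.0027, -0.001, 0.0014, 0.45]
    - [0, 0, 0.0573, -0.0027, -0.001, 0.0014, 0.45]
    - [0, 0, 0.0573, -0.0027, -0.001, 0.0014, 0.45]
    - [0, 0, 0.0573, -0.0027, -0.001, 0.0014, 0.45]

```text
clock: 11.62
ee_pos: [0.6812, -0.0805, 0.1452]
orientation: [[-0.338, 0.941, 0.004], [0.941, 0.338, -0.001], [-0.003, 0.004, -1.0]]
force: [-0.7, -0.6, 0.4]
gripper_width: 0.455
gripper_force: 0.0
```

send_rows:
  commands:
    - [0, 0, 0, 0, 0, 0, 0.3]
    - [0, 0, 0, 0, 0, 0, 0.2]
    - [0, 0, 0, 0, 0, 0, 0.1]
    - [0, 0, 0, 0, 0, 0, 0]
    - [0, 0, 0, 0, 0, 0, 0]
    - [0, 0, 0, 0, 0, 0, 0]
    - [0, 0, 0, 0, 0, 0, 0]
    - [0, 0, 0, 0, 0, 0, 0]
  force: 90

```text
clock: 12.28
ee_pos: [0.6811, -0.0805, 0.1451]
orientation: [[-0.338, 0.941, 0.004], [0.941, 0.338, -0.001], [-0.003, 0.004, -1.0]]
force: [-0.3, -0.6, 6.6]
gripper_width: 0.058
gripper_force: 82.4
```

```bash
python3 - <<'E'
from h import *
s=state();print(s["clock"],s["ee_pos"],s["gripper_width"],s["gripper_force"],np.round(s["force"],1),np.round(s["moment"],2))
E
```

```text
12.2833 [ 0.68113696 -0.08051276  0.14510242] 0.05804121813119334 82.39560085763515 [-0.3 -0.6  6.6] [-0.03  0.14 -0.01]
```

send_rows:
  commands:
    - [0, 0, -0.004, 0, 0, 0, 0]
    - [0, 0, -0.01, 0, 0, 0, 0]
    - [0, 0, -0.02, 0, 0, 0, 0]
    - [0, 0, -0.03, 0, 0, 0, 0]
    - [0, 0, -0.03, 0, 0, 0, 0]

```text
clock: 12.7
ee_pos: [0.6815, -0.0806, 0.1768]
orientation: [[-0.338, 0.941, 0.006], [0.941, 0.338, -0.002], [-0.004, 0.005, -1.0]]
force: [-0.1, -0.4, -3.5]
gripper_width: 0.059
gripper_force: 83.5
```

```bash
python3 - <<'E'
from look import *
s=state();print(s["clock"],s["ee_pos"],s["gripper_width"],s["gripper_force"],np.round(s["force"],1),np.round(s["moment"],2))
c=grab("wrist","w6.png");P=pts(c);h=cv2.cvtColor(c["frame"],cv2.COLOR_RGB2HSV)
R=np.array(s["orientation"]);p=np.array(s["ee_pos"])
near=np.hypot(P[...,0]-.64,P[...,1]+.095)<.07
m=near&(P[...,2]>.165)&(h[...,0]>12)&(h[...,0]<34)&(h[...,1]>90)
A=P[m];k=A[:,2]>np.percentile(A[:,2],40)
n=np.linalg.lstsq(np.c_[A[k][:,:2]-[.64,-.095],np.ones(k.sum())],A[k][:,2],rcond=None)[0]
print("plane slope deg",np.degrees(n[:2]),"z",n[2])
m=cv2.morphologyEx(m.astype(np.uint8),cv2.MORPH_CLOSE,np.ones((5,5)))
o=outer(c,m,n[2]);print(o,"in tool",(np.r_[o[:2],n[2]]-p)@R)
E
```

```text
12.7 [ 0.68145254 -0.08055342  0.17675812] 0.05851014557167503 83.5451006906078 [-0.1 -0.4 -3.5] [ 0.03 -0.29 -0.  ]
plane slope deg [ 1.96704453 -1.27779248] z 0.19196670410915034
[ 0.64103393 -0.08967215  0.04353826] in tool [ 0.0050376  -0.04104068 -0.01544025]
```

```bash
python3 - <<'E'
from h import *
print(rel([.522,.1638,.37],down(7.0)))
E
```

```text
[0.2831, -0.0663, -0.1956, 0.0047, 0.0026, 0.2229]
```

send_rows:
  commands:
    - [0, 0, -0.01, 0, 0, 0, 0]
    - [0, 0, -0.03, 0, 0, 0, 0]
    - [0, 0, -0.055, 0, 0, 0, 0]
    - [0, 0, -0.085, 0, 0, 0, 0]
    - [0, 0, -0.115, 0, 0, 0, 0]
    - [0, 0, -0.145, 0, 0, 0, 0]
    - [0.005, -0.001, -0.172, 0, 0, 0.005, 0]
    - [0.02, -0.004, -0.188, 0.001, 0.001, 0.01, 0]

```text
clock: 13.42
ee_pos: [0.67, -0.0639, 0.3653]
orientation: [[-0.327, 0.945, 0.005], [0.945, 0.327, -0.002], [-0.003, 0.004, -1.0]]
force: [0.4, 1.1, -3.6]
gripper_width: 0.06
gripper_force: 83.5
```

send_rows:
  commands:
    - [0.02, -0.005, -0.005, 0, 0, 0.03, 0]
    - [0.045, -0.011, -0.008, 0, 0, 0.055, 0]
    - [0.072, -0.018, -0.008, 0, 0, 0.08, 0]
    - [0.1, -0.025, -0.008, 0, 0, 0.105, 0]
    - [0.13, -0.032, -0.008, 0, 0, 0.13, 0]
    - [0.16, -0.039, -0.008, 0, 0, 0.155, 0]
    - [0.188, -0.045, -0.008, 0, 0, 0.18, 0]
    - [0.213, -0.05, -0.008, 0, 0, 0.2, 0]

```text
clock: 14.08
ee_pos: [0.5508, 0.1233, 0.3702]
orientation: [[-0.134, 0.991, 0.001], [0.991, 0.134, -0.0], [-0.0, 0.001, -1.0]]
force: [1.0, 1.2, -4.0]
gripper_width: 0.054
gripper_force: 83.5
```

```bash
python3 - <<'E'
from h import *
s=state();print(s["clock"],s["ee_pos"],s["gripper_width"],np.round(s["force"],1));print(rel([.522,.1638,.37],down(7.0)))
E
```

```text
14.0833 [0.55084787 0.12327096 0.37023882] 0.05427034150044469 [ 1.   1.2 -4. ]
[0.044, -0.0232, 0.0002, 0.0013, 0.0004, 0.0119]
```

send_rows:
  commands:
    - [0.012, -0.006, 0, 0, 0, 0.006, 0]
    - [0.022, -0.012, 0, 0, 0, 0.01, 0]
    - [0.032, -0.018, 0, 0, 0, 0.01, 0]
    - [0.037, -0.021, 0, 0, 0, 0.01, 0]
    - [0.037, -0.021, 0, 0, 0, 0.01, 0]
    - [0.037, -0.021, 0, 0, 0, 0.01, 0]

```text
clock: 14.58
ee_pos: [0.5267, 0.1556, 0.3698]
orientation: [[-0.125, 0.992, 0.002], [0.992, 0.125, -0.0], [-0.001, 0.002, -1.0]]
force: [0.0, -0.3, -4.7]
gripper_width: 0.055
gripper_force: 83.5
```

```bash
python3 - <<'E'
from h import *
s=state();print(s["clock"],s["ee_pos"],s["gripper_width"],np.round(s["force"],1));print(rel([.522,.1638,.37],down(7.0)))
# check the held basket in scene & top: brass collar at z~.385
from look import *
c=grab("top","t3.png");P=pts(c);h=cv2.cvtColor(c["frame"],cv2.COLOR_RGB2HSV)
m=(h[...,0]>12)&(h[...,0]<34)&(h[...,1]>90)&(P[...,2]>.33)&(np.hypot(P[...,0]-.48,P[...,1]-.16)<.08)
print("top brass",m.sum(),np.round([P[m].min(0),P[m].max(0)],3) if m.sum() else "")
c=grab("scene","s3.png");P=pts(c);h=cv2.cvtColor(c["frame"],cv2.COLOR_RGB2HSV)
m=(P[...,2]>.2)&(np.hypot(P[...,0]-.48,P[...,1]-.16)<.06)&(P[...,2]<.33)
A=P[m];print("mesh",m.sum())
for a in np.arange(.22,.36,.02):
    k=abs(A[:,2]-a)<.01
    if k.sum()>8:
        r=.027+.0125/.14*(a-.2265)
        x=LS(lambda x:np.hypot(*(A[k][:,:2]-x).T)-r,[.48,.16],loss="soft_l1",f_scale=.002).x;print(round(a,3),k.sum(),np.round(x,4))
E
```

```text
14.5833 [0.52668689 0.15556456 0.36977566] 0.054964227740300686 [ 0.  -0.3 -4.7]
[0.0088, -0.0036, -0.0002, 0.0016, 0.0007, 0.0031]
top brass 67 [[0.465 0.102 0.363]
 [0.513 0.113 0.388]]
mesh 401
0.22 9 [0.4854 0.1511]
0.24 58 [0.4845 0.1503]
0.26 62 [0.4844 0.1507]
0.28 74 [0.4847 0.1507]
0.3 80 [0.4845 0.1505]
0.32 118 [0.4845 0.1507]
```

```bash
python3 - <<'E'
from look import *
for n in ("scene","top"):
    d=np.load(n+".npz");P=d["P"];f=d["f"];c=dict(K=d["K"],M=d["M"]);h=cv2.cvtColor(f,cv2.COLOR_RGB2HSV)
    m=(np.hypot(P[...,0]-.48,P[...,1]-.158)<.075)&(P[...,2]>.155)&(P[...,2]<.185)&(h[...,1]<70)&(f.min(-1)>110)
    m=cv2.morphologyEx(m.astype(np.uint8),cv2.MORPH_CLOSE,np.ones((5,5)))
    print(n,outer(c,m,.169),m.sum())
    b=(np.hypot(P[...,0]-.48,P[...,1]-.158)<.1)&(P[...,2]>.15)&(P[...,2]<.185)
    A=P[b];print(A[:,2].mean())
E
```

```text
scene [0.48009388 0.16037339 0.05681549] 551
0.16740872284521224
top [0.48020715 0.15604865 0.05618074] 712
0.16550684416502104
```

send_rows:
  commands:
    - [0.005, -0.002, 0, 0, 0, 0.003, 0]
    - [0.0093, -0.0035, 0, 0, 0, 0.003, 0]
    - [0.0093, -0.0035, 0, 0, 0, 0.003, 0]
    - [0.0093, -0.0035, 0, 0, 0, 0.003, 0]

```text
clock: 15.02
ee_pos: [0.5218, 0.1648, 0.3697]
orientation: [[-0.122, 0.993, 0.001], [0.993, 0.122, -0.0], [-0.001, 0.001, -1.0]]
force: [-0.6, -0.2, -2.8]
gripper_width: 0.059
gripper_force: 83.5
```

send_rows:
  commands:
    - [0, 0, 0.01, 0, 0, 0, 0]
    - [0, 0, 0.025, 0, 0, 0, 0]
    - [0, 0, 0.043, 0, 0, 0, 0]
    - [0, 0, 0.061, 0, 0, 0, 0]
    - [0, 0, 0.079, 0, 0, 0, 0]
    - [0, 0, 0.09, 0, 0, 0, 0]
    - [0, 0, 0.098, 0, 0, 0, 0]
    - [0, 0, 0.1, 0, 0, 0, 0]

```text
clock: 15.68
ee_pos: [0.5216, 0.1644, 0.268]
orientation: [[-0.122, 0.993, -0.001], [0.993, 0.122, -0.001], [-0.001, -0.001, -1.0]]
force: [-0.6, -0.8, -3.7]
gripper_width: 0.054
gripper_force: 83.7
```

send_rows:
  commands:
    - [0, 0, 0.01, 0, 0, 0, 0]
    - [0, 0, 0.02, 0, 0, 0, 0]
    - [0, 0, 0.03, 0, 0, 0, 0]
    - [0, 0, 0.04, 0, 0, 0, 0]
    - [0, 0, 0.047, 0, 0, 0, 0]
    - [0, 0, 0.053, 0, 0, 0, 0]
    - [0, 0, 0.055, 0, 0, 0, 0]
    - [0, 0, 0.055, 0, 0, 0, 0]

```text
clock: 16.35
ee_pos: [0.522, 0.1645, 0.2142]
orientation: [[-0.122, 0.993, 0.001], [0.993, 0.122, -0.0], [-0.001, 0.001, -1.0]]
force: [-0.2, -0.2, -4.7]
gripper_width: 0.054
gripper_force: 83.7
```

```bash
python3 - <<'E'
from h import *
s=state();print(s["clock"],s["ee_pos"],s["gripper_width"],np.round(s["force"],1),np.round(s["moment"],2));print(rel([.522,.1642,.215],down(7.0)))
E
```

```text
16.35 [0.52202579 0.16453468 0.2142035 ] 0.054423983236628636 [-0.2 -0.2 -4.7] [ 0.03 -0.15  0.05]
[-0.0003, -0.0001, -0.0008, 0.0008, 0.0005, -0.0001]
```

send_rows:
  commands:
    - [0, 0, 0.005, 0, 0, 0, 0]
    - [0, 0, 0.01, 0, 0, 0, 0]
    - [0, 0, 0.015, 0, 0, 0, 0]
    - [0, 0, 0.019, 0, 0, 0, 0]
    - [0, 0, 0.023, 0, 0, 0, 0]
    - [0, 0, 0.023, 0, 0, 0, 0]

```text
clock: 16.85
ee_pos: [0.5218, 0.1645, 0.1908]
orientation: [[-0.122, 0.993, 0.0], [0.993, 0.122, -0.001], [-0.001, 0.0, -1.0]]
force: [-0.1, -0.4, -3.6]
gripper_width: 0.058
gripper_force: 83.7
```

send_rows:
  commands:
    - [0, 0, 0.002, 0, 0, 0, 0]
    - [0, 0, 0.004, 0, 0, 0, 0]
    - [0, 0, 0.006, 0, 0, 0, 0]
    - [0, 0, 0.006, 0, 0, 0, 0]

```text
clock: 17.18
ee_pos: [0.522, 0.1645, 0.1854]
orientation: [[-0.122, 0.993, 0.001], [0.993, 0.122, -0.0], [-0.001, 0.001, -1.0]]
force: [-0.1, -0.6, -4.4]
gripper_width: 0.056
gripper_force: 83.6
```

```bash
python3 - <<'E'
from look import *
s=state();print(s["clock"],s["ee_pos"],np.round(s["force"],1),np.round(s["moment"],2))
c=grab("scene");f=c["frame"]
u0,v0=330,140
cv2.imwrite("pics/s4.png",cv2.resize(f[v0:v0+100,u0:u0+110],None,fx=6,fy=6,interpolation=cv2.INTER_CUBIC)[:,:,::-1])
E
```

```text
17.1833 [0.52204594 0.16450709 0.18535544] [-0.1 -0.6 -4.4] [ 0.05 -0.14  0.02]
```

View pics/s4.png

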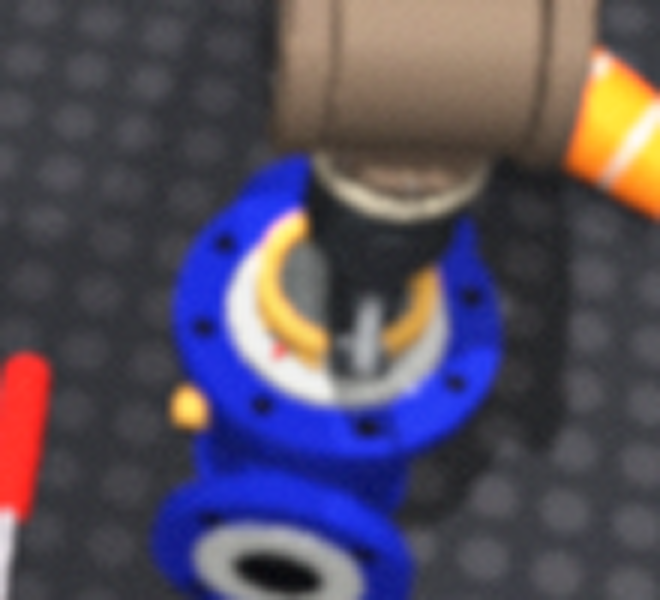

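The crop shows the collar (350,290) centred over the rim, with the pin at (280,350) just under its edge. There are no contact forces. Continuing in small steps.

send_rows:
  commands:
    - [0, 0, 0.0015, 0, 0, 0, 0]
    - [0, 0, 0.003, 0, 0, 0, 0]
    - [0, 0, 0.0045, 0, 0, 0, 0]
    - [0, 0, 0.006, 0, 0, 0, 0]
    - [0, 0, 0.006, 0, 0, 0, 0]

```text
clock: 17.65
ee_pos: [0.522, 0.1645, 0.1794]
orientation: [[-0.122, 0.993, 0.001], [0.993, 0.122, -0.0], [-0.001, 0.001, -1.0]]
force: [0.9, -0.4, -4.2]
gripper_width: 0.06
gripper_force: 83.6
```

send_rows:
  commands:
    - [0, 0, 0.001, 0, 0, 0, 0]
    - [0, 0, 0.0015, 0, 0, 0, 0]
    - [0, 0, 0.0015, 0, 0, 0, 0]

```text
clock: 17.9
ee_pos: [0.5221, 0.1645, 0.1781]
orientation: [[-0.122, 0.993, 0.001], [0.993, 0.122, -0.0], [-0.0, 0.001, -1.0]]
force: [-0.7, -0.6, -3.4]
gripper_width: 0.056
gripper_force: 83.6
```

Still free, and already below the height where the pin would stop it.

send_rows:
  commands:
    - [0, 0, 0.001, 0, 0, 0, 0]
    - [0, 0, 0.0015, 0, 0, 0, 0]
    - [0, 0, 0.0015, 0, 0, 0, 0]

```text
clock: 18.15
ee_pos: [0.5221, 0.1645, 0.1766]
orientation: [[-0.122, 0.993, 0.001], [0.993, 0.122, -0.0], [-0.001, 0.001, -1.0]]
force: [-1.0, 1.6, -3.8]
gripper_width: 0.055
gripper_force: 83.6
```

send_rows:
  commands:
    - [0, 0, 0.001, 0, 0, 0, 0]
    - [0, 0, 0.0015, 0, 0, 0, 0]
    - [0, 0, 0.0015, 0, 0, 0, 0]

```text
clock: 18.4
ee_pos: [0.5221, 0.1645, 0.1751]
orientation: [[-0.122, 0.993, 0.001], [0.993, 0.122, -0.0], [-0.001, 0.001, -1.0]]
force: [0.4, -0.3, -3.2]
gripper_width: 0.058
gripper_force: 83.5
```

send_rows:
  commands:
    - [0, 0, 0.0007, 0, 0, 0, 0]
    - [0, 0, 0.001, 0, 0, 0, 0]
    - [0, 0, 0.001, 0, 0, 0, 0]

```text
clock: 18.65
ee_pos: [0.5222, 0.1646, 0.1743]
orientation: [[-0.122, 0.993, 0.002], [0.993, 0.122, -0.0], [-0.0, 0.002, -1.0]]
force: [-0.3, 0.4, -0.9]
gripper_width: 0.059
gripper_force: 83.1
```

send_rows:
  commands:
    - [0, 0, 0.0005, 0, 0, 0, 0]
    - [0, 0, 0.0007, 0, 0, 0, 0]
    - [0, 0, 0.0007, 0, 0, 0, 0]

```text
clock: 18.9
ee_pos: [0.5223, 0.1646, 0.1742]
orientation: [[-0.122, 0.993, 0.002], [0.993, 0.122, -0.0], [-0.0, 0.002, -1.0]]
force: [-2.4, -0.1, 5.1]
gripper_width: 0.06
gripper_force: 83.9
```

It touched at z=0.174, which is the home height, with light force. Releasing and rising.

send_rows:
  commands:
    - [0, 0, 0, 0, 0, 0, 0.08]
    - [0, 0, 0, 0, 0, 0, 0.15]
    - [0, 0, 0, 0, 0, 0, 0.22]
    - [0, 0, 0, 0, 0, 0, 0.3]
    - [0, 0, 0, 0, 0, 0, 0.3]
    - [0, 0, 0, 0, 0, 0, 0.3]

```text
clock: 19.4
ee_pos: [0.5222, 0.1645, 0.1734]
orientation: [[-0.122, 0.993, 0.001], [0.993, 0.122, -0.0], [-0.0, 0.001, -1.0]]
force: [0.7, -0.1, -0.0]
gripper_width: 0.301
gripper_force: 0.0
```

send_rows:
  commands:
    - [0, 0, -0.008, 0, 0, 0, 0.3]
    - [0, 0, -0.02, 0, 0, 0, 0.3]
    - [0, 0, -0.05, 0, 0, 0, 0.3]
    - [0, 0, -0.08, 0, 0, 0, 0.3]
    - [0, 0, -0.11, 0, 0, 0, 0.3]
    - [-0.02, 0, -0.14, 0, 0, 0, 0.3]
    - [-0.05, 0, -0.16, 0, 0, 0, 0.3]
    - [-0.06, -0.03, -0.17, 0, 0, 0, 0.3]

```text
clock: 20.07
ee_pos: [0.5026, 0.0995, 0.3463]
orientation: [[-0.121, 0.993, 0.006], [0.993, 0.121, -0.001], [-0.001, 0.006, -1.0]]
force: [-0.5, -0.3, -0.1]
gripper_width: 0.305
gripper_force: 0.0
```

```bash
python3 - <<'E'
from look import *
s=state();print(s["clock"],s["ee_pos"],np.round(s["force"],1),s["gripper_width"])
c=grab("wrist");P=pts(c);h=cv2.cvtColor(c["frame"],cv2.COLOR_RGB2HSV)
m=(h[...,0]>12)&(h[...,0]<34)&(h[...,1]>90)&(P[...,2]>.182)&(np.hypot(P[...,0]-.48,P[...,1]-.16)<.06)
A=P[m];B=A-[.48,.16,0]
n=np.linalg.lstsq(np.c_[B[:,:2],np.ones(len(B))],B[:,2],rcond=None)[0];print("tilt deg",np.degrees(n[:2]),"z",n[2])
mm=cv2.morphologyEx(m.astype(np.uint8),cv2.MORPH_CLOSE,np.ones((5,5)));print(outer(c,mm,.189))
v,u=np.nonzero(m);f=c["frame"][max(v.min()-45,0):v.max()+45,max(u.min()-45,0):u.max()+45]
k=min(600/f.shape[0],780/f.shape[1]);cv2.imwrite("pics/fin.png",cv2.resize(f,None,fx=k,fy=k,interpolation=cv2.INTER_CUBIC)[:,:,::-1])
E
```

```text
20.0667 [0.50257135 0.09946131 0.34630187] [-0.5 -0.3 -0.1] 0.30454492514740333
tilt deg [-0.2127195 -2.7897824] z 0.18903662883532268
[0.47744571 0.1589272  0.04431367]
```

View pics/fin.png

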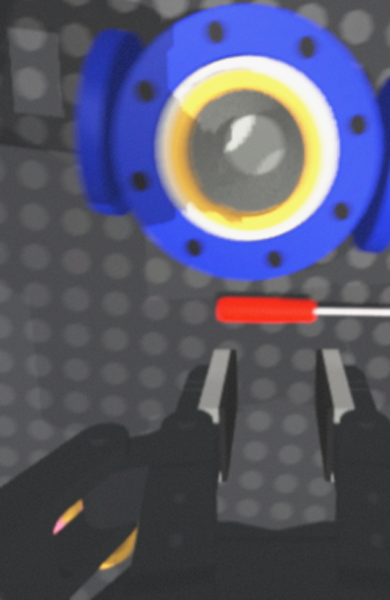

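The final view shows the collar (247,148) seated concentric in the white rim with the pin hidden. One robust flatness check before handing in.

```bash
python3 - <<'E'
from look import *
for cam,cx,cy in (("wrist",.4797,.1596),("top",.4802,.1563)):
    c=grab(cam);P=pts(c);d=P-[cx,cy,0];r=np.hypot(d[...,0],d[...,1]);a=np.degrees(np.arctan2(d[...,1],d[...,0]))%360
    for q in range(0,360,45):
        k=(a>=q)&(a<q+45);z=P[...,2];t=k&(r>.040)&(r<.045)&(z>.15);w=k&(r>.049)&(r<.054)&(z>.15)
        print(cam,q,t.sum(),np.round(np.median(z[t]),4),"rim",np.round(np.median(z[w]),4))
E
```

```text
wrist 0 200 0.1884 rim 0.1682
wrist 45 213 0.1885 rim 0.1683
wrist 90 219 0.1885 rim 0.1683
wrist 135 204 0.1885 rim 0.1683
wrist 180 183 0.1885 rim 0.1683
wrist 225 677 0.4394 rim 0.3933
wrist 270 935 0.4359 rim 0.4283
wrist 315 177 0.1884 rim 0.1682
top 0 14 0.1904 rim 0.6276
top 45 0 nan rim nan
top 90 0 nan rim nan
top 135 0 nan rim nan
top 180 56 0.6621 rim 0.6672
top 225 70 0.6272 rim 0.6254
top 270 48 0.6432 rim 0.643
top 315 42 0.6385 rim 0.6317
  return _methods._mean(a, axis=axis, dtype=dtype,
  ret = ret.dtype.type(ret / rcount)
```

The collar top is level at 20.2 mm above the rim everywhere the camera can see it (the arm hides two of the eight sectors), so it is fully seated. Handing in.

```bash
python3 -c "
from rig import *
print(finish_job())"
```

```text
the job is handed in; nothing more can be done
None
```

The fine basket was stood upright and let go, then picked up again and set down in the coarse basket with a notch over the pin and its collar flat on the rim; I released it and handed the job in at about 20 s.

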